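# Rack up the lasts on their soles

## Robot

A 7-joint arm with a two-finger parallel gripper is mounted at the origin on the work surface. World frame = base frame: x ahead of the robot, y to its left, z up, the work surface at z = 0. Lengths are in mm, angles in rad, forces in N, time in s.
With the tool pointing down it reaches from about 425 to 875 mm from the base axis. Payload 8.4 kg.
Tool frame: the origin (TCP) lies where the fingers leave the gripper's body, on its centre line; the fingertips stand 73 mm ahead of it and the grasp point (between the pads) lies 54 mm ahead of it; z points along the fingers, y is the line along which they close (so a half turn about z gives the same grasp; the last joint's range is limited). The gripper opens to 85 mm and grips with 20 to 120 N. Pads are 22 mm wide; open, the fingers measure 114 mm over their backs; the gripper's body (76 mm by 85 mm) begins 54 mm behind the grasp point. The pads swing forward as they close: fully open they stand 13 mm farther back than shut.
Start: joints at [-1.203, 0.333, 0.04, 1.465, -0.013, 1.343, -0.059], TCP at [292.518, 580.432, 303.908] pointing down, gripper open.
Joint ranges: [-2.58, 2.58], [-0.38, 2.09], [-1.3, 1.39], [0.25, 2.4], [-1.5, 4.64], [0.08, 2.09], [-2.65, 2.65]. Speed limits (rad/s): [2.22, 2.22, 2.79, 2.79, 3.14, 3.14, 3.14].

## Interface

Orientations are given as a rotation vector (axis times angle).
In Python, from plant import status, imaging, job, models gives the robot as it stands. The module is installed in compiled form; this text tells all that it offers.
- The arm moves only by the shell command python3 -m pendant 'ROWS' [FORCE]. ROWS is JSON, a list of rows, each a list of 7 numbers: the shift along the tool's x, y, z in m, then the turn, a rotation vector about the tool's x, y, z in degrees, then the finger opening in m, from 0 to 0.0854. A call has exactly 10 rows; each row is the pose to reach, as a shift and turn from the pose commanded when the call began, along the tool's axes at that moment; what a row does not reach only later rows make up. A row lasts 1/10 s, in which the tool goes at most 50 mm and 8.59 degrees, less where a joint would pass 70% of its speed; a pose out of reach is approached as far as the arm can. A call with a gripper value outside its range is refused whole. The fingers move at their own pace and stop on an object; FORCE is the grip in N (left out, the last holds). Time passes only in rows, so rows that repeat a pose let the fingers close, or fill a call up. It gives the time, the measured TCP pose, the force, the opening and the grip force at its end, in the units of the state.
- status.get_obs(): the state, without advancing time (a new reading comes with each control period).
- imaging.grab_frame(name): name is "side" or "top"; returns the picture (480x640x3 uint8, red, green, blue); there is no depth.
- imaging.camera_params(name): a dict with "fx", "fy", "cx", "cy" (pixels), "D" ([k1, k2, p1, p2, k3] as OpenCV has them; the pictures are not rectified), "xyz" and "orientation" of the camera in the world. Camera axes: x right, y up, looking along -z (the intrinsics and any distortion apply to the point x, -y, -z); pixel columns grow to the right and rows downward; lengths in mm; the calibration is good to about 2 mm. A picture is of the moment at which its call begins. camera_params takes no time and is no camera call.
- job.finish_job(): hands the job in; it is judged then, once.
Trained networks look in the newest picture that a camera, given by its name, has taken for a name from the list of things; names that differ only in an ending like _2 or _b are one class to them, and where a whole thing is asked for, a point or a joint stands for the part that bears it (a point fixed in the world has none). Each returns a list of dicts, best first, with "confidence" (0 to 1); they miss things now and then, are a little off and sometimes report something else, mostly with a low value. They report only what shows in the picture. A call takes as long as a camera call.
- models.boxes_of(camera, label): "box" ([centre column, centre row, width, height] as shares, 0 to 1, of the picture: columns of its width, rows of its height, round what is visible of it).
- models.tip_of(camera, label): "position" ([row, column] as shares, 0 to 1, of the picture: columns of its width, rows of its height: a listed point, or the origin of a listed thing).
The state is a dict: "t": time; "joint_pos": joint angles; "qvel": joint speeds; "joint_efforts": joint torques, N m; "eef_pos": TCP position; "ee_rot": TCP orientation; "ft_force": force on the tool from outside, world axes, zero at the start; "ft_torque": the same for the moment, N m; "width": finger opening in mm; "finger_force": force on a finger pad.
Only numpy, scipy, OpenCV 4.12 (cv2) and the standard library are available. Lean on these libraries where they do the work, as an engineer would, in place of code of your own. Each camera call takes 0.05 s, during which the arm holds its last target. There are 200 camera calls.

## Task

Move the row of four shoe lasts from their rack to the rack of soles, so that each last ends up standing flat and upright on the sole of its own size, heel over heel and toe over toe, in the order in which the soles lie. Lower each last onto its sole rather than dropping it, leave the soles lying in their places, and do not disturb the glue tin or the dish of tacks.

Things in the scene. Friction and masses are not known exactly. Their poses are not given: they have to be found in the camera images.
- last_110: The smallest of 4 ivory right-foot shoe lasts: 110 mm long, 46 wide at the ball. Its heel cone, 26.0 mm thick with upright flat sides over the top 25 mm, ends 59.0 mm above the flat underside; grip it across y at the steel hole in its top, 27.5 mm ahead of the origin. Origin: underside, back of the heel; x to the toe, z up. Heels to the robot, 86 mm apart, any order, 48 mm above the bench (rack under 62 mm high).
- last_132: The second smallest of 4 ivory right-foot shoe lasts: 132 mm long, 52 wide at the ball. Its heel cone, 28.2 mm thick with upright flat sides over the top 25 mm, ends 65.6 mm above the flat underside; grip it across y at the steel hole in its top, 33.0 mm ahead of the origin. Origin: underside, back of the heel; x to the toe, z up. Heels to the robot, 86 mm apart, any order, 48 mm above the bench (rack under 62 mm high).
- last_154: The second largest of 4 ivory right-foot shoe lasts: 154 mm long, 57 wide at the ball. Its heel cone, 30.4 mm thick with upright flat sides over the top 25 mm, ends 72.2 mm above the flat underside; grip it across y at the steel hole in its top, 38.5 mm ahead of the origin. Origin: underside, back of the heel; x to the toe, z up. Heels to the robot, 86 mm apart, any order, 48 mm above the bench (rack under 62 mm high).
- last_176: The largest of 4 ivory right-foot shoe lasts: 176 mm long, 62 wide at the ball. Its heel cone, 32.6 mm thick with upright flat sides over the top 25 mm, ends 78.8 mm above the flat underside; grip it across y at the steel hole in its top, 44.0 mm ahead of the origin. Origin: underside, back of the heel; x to the toe, z up. Heels to the robot, 86 mm apart, any order, 48 mm above the bench (rack under 62 mm high).
- sole_110: The smallest of 4 loose tan rubber soles, for the 110 mm last: 116 mm long, 52 wide at the ball, 10 thick. Origin: underside, centre line, 3 mm in from the heel's back edge; x to the toe, z up: a last well placed has its origin 10 mm above this one and the same axes. The soles lie in any order, heels to the robot, 86 mm apart on a second, like rack, undersides 48 mm above the bench.
- sole_132: The second smallest of 4 loose tan rubber soles, for the 132 mm last: 138 mm long, 58 wide at the ball, 10 thick. Origin: underside, centre line, 3 mm in from the heel's back edge; x to the toe, z up: a last well placed has its origin 10 mm above this one and the same axes. The soles lie in any order, heels to the robot, 86 mm apart on a second, like rack, undersides 48 mm above the bench.
- sole_154: The second largest of 4 loose tan rubber soles, for the 154 mm last: 160 mm long, 63 wide at the ball, 10 thick. Origin: underside, centre line, 3 mm in from the heel's back edge; x to the toe, z up: a last well placed has its origin 10 mm above this one and the same axes. The soles lie in any order, heels to the robot, 86 mm apart on a second, like rack, undersides 48 mm above the bench.
- sole_176: The largest of 4 loose tan rubber soles, for the 176 mm last: 182 mm long, 68 wide at the ball, 10 thick. Origin: underside, centre line, 3 mm in from the heel's back edge; x to the toe, z up: a last well placed has its origin 10 mm above this one and the same axes. The soles lie in any order, heels to the robot, 86 mm apart on a second, like rack, undersides 48 mm above the bench.
- glue_tin: A bystander, to be left alone: a closed round metal glue tin, 92 mm across and 102 mm high, with a brush 200 mm long lying across its lid (115 mm high in all), beyond the racks. Origin: centre of its underside, on the bench.
- tack_dish: A bystander, to be left alone: a small round steel dish of tacks, 90 mm across and 26 mm high, on the bench beyond the racks, near the glue tin. Origin: centre of its underside.

How it is judged (in metres and radians):
At the end, for the whole second after the job is handed in: Each last at rest, let go, on its own-size sole: heel points within 12 mm seen from above, same toe direction within 0.12 rad, underside 6 to 14 mm above the sole's, upright within 0.08 rad; each sole flat within 0.06 rad on its rack, within 30 mm of its start (horizontal distance between last_110 and sole_110 below 0.012 m and angle between the x axis of last_110 and the x axis of sole_110, either way round below 0.12 rad and z of last_110 in the frame of sole_110 between 0.006 and 0.014 m and angle between each of last_110, last_132, last_154, last_176's own z axis and vertical below 0.08 rad and angle between each of sole_110, sole_132, sole_154, sole_176's own z axis and vertical below 0.06 rad and distance of each of sole_110, sole_132, sole_154, sole_176 from where it was at the start of the episode below 0.03 m and height (world z) of each of sole_110, sole_132, sole_154, sole_176 above 0.04 m and linear speed of each of last_110, last_132, last_154, last_176 below 0.02 m/s and horizontal distance between last_132 and sole_132 below 0.012 m and angle between the x axis of last_132 and the x axis of sole_132, either way round below 0.12 rad and z of last_132 in the frame of sole_132 between 0.006 and 0.014 m and horizontal distance between last_154 and sole_154 below 0.012 m and angle between the x axis of last_154 and the x axis of sole_154, either way round below 0.12 rad and z of last_154 in the frame of sole_154 between 0.006 and 0.014 m and horizontal distance between last_176 and sole_176 below 0.012 m and angle between the x axis of last_176 and the x axis of sole_176, either way round below 0.12 rad and z of last_176 in the frame of sole_176 between 0.006 and 0.014 m); the robot touches nothing.
It fails at once if a last is let go of in the air, more than 25 mm above its sole ((height (world z) of last_110 above 0.083 m and contact force between last_110 and the fingers below 0.05 N) or (height (world z) of last_132 above 0.083 m and contact force between last_132 and the fingers below 0.05 N) or (height (world z) of last_154 above 0.083 m and contact force between last_154 and the fingers below 0.05 N) or (height (world z) of last_176 above 0.083 m and contact force between last_176 and the fingers below 0.05 N)).
It fails at once if a sole is shoved more than 30 mm from its place (distance of any of sole_110, sole_132, sole_154, sole_176 from where it was at the start of the episode above 0.03 m).
It fails at once if the glue tin or the dish of tacks is pushed more than 30 mm (distance of any of glue_tin, tack_dish from where it was at the start of the episode above 0.03 m).
It also fails if it takes over 112 s, if anything falls off the work surface, if the arm or the gripper's body presses on something with over 40 N, if the wrist force passes 120 N, or if a joint passes its speed limit or range.

## Working session

There is one attempt and no reset: what is moved stays moved. The work goes in short steps, Python scripts to look and compute and a shell command to move; the robot and the scene stay as the last step left them, time stands still between calls to the robot, and variables do not carry over. Pictures are saved under pics/ and viewed, at most 14 in all, crops included, and the job is handed in when it is done.

```bash
mkdir -p pics; python3 - <<'E'
from plant import status, imaging, models
import cv2
o=status.get_obs(); print({k:o[k] for k in ('t','eef_pos','ee_rot','width','ft_force')})
for c in ('top','side'):
    p=imaging.camera_params(c); print(c,p)
    im=imaging.grab_frame(c); cv2.imwrite(f'pics/{c}0.png',im[:,:,::-1])
    for n in ['last_110','last_132','last_154','last_176','sole_110','sole_132','sole_154','sole_176','glue_tin','tack_dish']:
        print(c,n,[([round(x*s) for x,s in zip(d['position'],(480,640))],round(d['confidence'],2)) for d in models.tip_of(c,n)][:4],
         [([round(x*s) for x,s in zip(d['box'],(640,480,640,480))],round(d['confidence'],2)) for d in models.boxes_of(c,n)][:4])
E
```

```text
{'t': 0.0, 'eef_pos': array([292.38618611, 580.12021279, 303.02677316]), 'ee_rot': array([-7.26558394e-01, -3.05616571e+00,  2.55778311e-03]), 'width': 85.66292397809747, 'ft_force': array([ 0.3300736 ,  0.3376322 , -0.43591088])}
top {'fx': 617.6961086477198, 'fy': 617.6961086477198, 'cx': 315.7445493727413, 'cy': 243.50107720347847, 'D': array([-0.05942826,  0.        ,  0.        ,  0.        ,  0.        ]), 'xyz': array([ 465.16178268,   10.11901784, 1262.10514614]), 'orientation': array([ 0.07887378, -0.11046109, -1.53915315])}
top last_110 [([295, 454], 0.84), ([299, 496], 0.59), ([306, 369], 0.57)] [([449, 256, 41, 86], 0.92), ([411, 268, 23, 66], 0.8), ([497, 269, 29, 55], 0.63), ([367, 268, 26, 81], 0.57)]
top last_132 [([295, 454], 0.84), ([299, 496], 0.59), ([306, 369], 0.57)] [([449, 256, 41, 86], 0.92), ([411, 268, 23, 66], 0.8), ([497, 269, 29, 55], 0.63), ([367, 268, 26, 81], 0.57)]
top last_154 [([295, 454], 0.84), ([299, 496], 0.59), ([306, 369], 0.57)] [([449, 256, 41, 86], 0.92), ([411, 268, 23, 66], 0.8), ([497, 269, 29, 55], 0.63), ([367, 268, 26, 81], 0.57)]
to
[... 2531 characters left out ...]
), ([184, 212], 0.72), ([238, 249], 0.56)] [([271, 228, 51, 20], 0.94), ([242, 175, 61, 18], 0.83), ([246, 193, 57, 21], 0.82), ([269, 209, 82, 26], 0.79)]
side sole_154 [([222, 230], 0.9), ([200, 221], 0.75), ([184, 212], 0.72), ([238, 249], 0.56)] [([271, 228, 51, 20], 0.94), ([242, 175, 61, 18], 0.83), ([246, 193, 57, 21], 0.82), ([269, 209, 82, 26], 0.79)]
side sole_176 [([222, 230], 0.9), ([200, 221], 0.75), ([184, 212], 0.72), ([238, 249], 0.56)] [([271, 228, 51, 20], 0.94), ([242, 175, 61, 18], 0.83), ([246, 193, 57, 21], 0.82), ([269, 209, 82, 26], 0.79)]
side glue_tin [([228, 381], 0.94)] []
side tack_dish [([272, 411], 0.87)] [([416, 268, 53, 35], 0.62), ([241, 176, 64, 19], 0.45)]
```

View pics/top0.png

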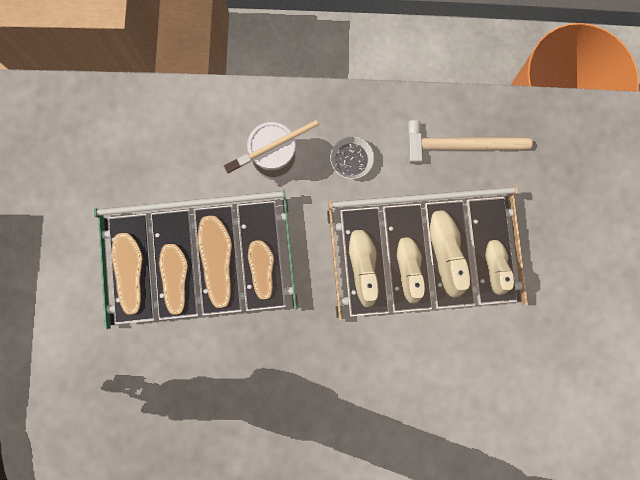

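View pics/side0.png

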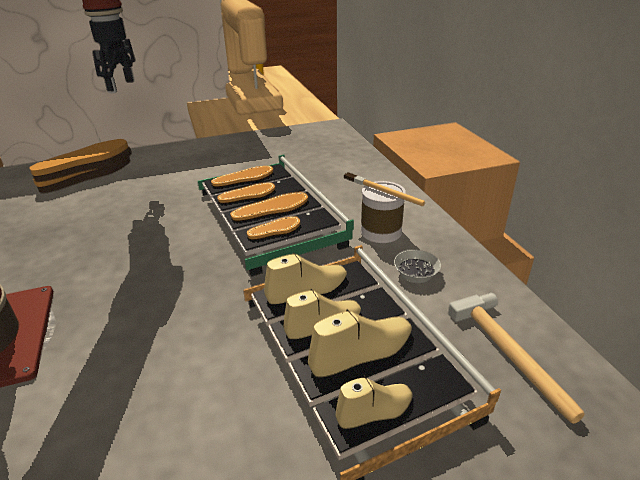

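The four lasts run left to right in the top view as 154, 132, 176, 110 (holes near columns 369, 417, 460, 502). The soles lie in the same order (columns 126, 173, 214, 260). Next I measure both accurately.

```bash
cat > h.py <<'E'
import numpy as np, cv2
from scipy.spatial.transform import Rotation as R
from plant import imaging
P={}
def cam(c):
    if c not in P:
        p=imaging.camera_params(c); K=np.array([[p['fx'],0,p['cx']],[0,p['fy'],p['cy']],[0,0,1]])
        P[c]=(K,np.array(p['D']),np.array(p['xyz']),R.from_rotvec(p['orientation']).as_matrix())
    return P[c]
def onplane(c,uv,z):
    K,D,t,M=cam(c); n=cv2.undistortPoints(np.float64(uv).reshape(-1,1,2),K,D)[:,0]
    d=np.c_[n[:,0],-n[:,1],-np.ones(len(n))]@M.T
    return t+d*((z-t[2])/d[:,2])[:,None]
def proj(c,X):
    K,D,t,M=cam(c); q=(np.atleast_2d(X)-t)@M; q=q*[1,-1,-1]
    return cv2.projectPoints(q,np.zeros(3),np.zeros(3),K,D)[0][:,0]
E
python3 - <<'E'
from h import *
im=cv2.imread('pics/top0.png'); hsv=cv2.cvtColor(im,cv2.COLOR_BGR2HSV)
L=[154,132,176,110]
for i,(u,v) in enumerate([(126,273),(173,279),(214,263),(260,270)]):
    m=((hsv[...,1]>60)&(hsv[...,2]>120)).astype(np.uint8)
    m[:,:]*=1; roi=np.zeros_like(m); roi[v-50:v+52,u-20:u+20]=1
    n,lab,st,ce=cv2.connectedComponentsWithStats(m*roi); k=1+np.argmax(st[1:,4]); 
    c=max(cv2.findContours((lab==k).astype(np.uint8),0,1)[0],key=len)
    p=onplane('top',c[:,0],58)[:,:2].astype(np.float32); (cc,wh,a)=cv2.minAreaRect(p)
    q=p-p.mean(0); w,V=np.linalg.eigh(np.cov(np.argwhere(lab==k).T)); 
    f=onplane('top',np.argwhere(lab==k)[:,::-1],58)[:,:2]; w,V=np.linalg.eigh(np.cov(f.T)); e=V[:,1]*np.sign(V[0,1]); s=(p-f.mean(0))@e
    lo=p[np.argmin(s)]
    # heel centreline: mid of slices at 10..35% length
    n_=np.array([-e[1],e[0]]); F=(f-f.mean(0))@np.c_[e,n_]; l=F[:,0]-F[:,0].min(); Ln=np.ptp(l)
    mid=[(F[abs(l-a*Ln)<3,1].min()+F[abs(l-a*Ln)<3,1].max())/2 for a in (.1,.15,.2,.3,.5,.7,.85)]
    print(L[i],'cent',f.mean(0).round(1),'len',np.ptp(s).round(1),'wid',np.ptp(F[:,1]).round(1),'yaw',np.arctan2(e[1],e[0]).round(3),'heelmid',np.round(mid,1),'back pt',(f.mean(0)+e*F[:,0].min()+n_*mid[1]).round(1))
tp=[(310,130),(313,174),(310,221),(297,263)]
print('sole tips',onplane('top',[(c,r) for r,c in tp],48)[:,:2].round(1).tolist())
H=[72.2,65.6,78.8,59.0]
for (u,v),h,n in zip([(369,286),(417,286),(460,273),(502,280)],H,L):
    g=im[v-7:v+8,u-7:u+8].min(2).astype(float); g[g>110]=110; w=110-g; Y,X=np.mgrid[v-7:v+8,u-7:u+8]
    c=((w*X).sum()/w.sum(),(w*Y).sum()/w.sum()); print('hole',n,np.round(c,1),onplane('top',[c],48+h)[0].round(1))
print('last tips',onplane('top',[(369,306),(0,0),(454,295),(496,299)],48)[:,:2].round(1).tolist())
print('rack rails',onplane('top',[(97,212),(286,194),(331,207),(517,190)],60)[:,:2].round(1).tolist())
print('side tips',onplane('side',[(266,305),(282,336),(309,373),(339,423)],48)[:,:2].round(1).tolist(),onplane('side',[(212,184),(221,200),(230,222),(249,238)],48)[:,:2].round(1).tolist())
print('tin',onplane('top',[(272,146)],102).round(),onplane('top',[(225,168),(318,123)],112).round())
big=cv2.resize(im[190:330,90:290],None,fx=4,fy=4,interpolation=2);b2=cv2.resize(im[190:330,330:530],None,fx=4,fy=4,interpolation=2);cv2.imwrite('pics/c1.png',b2)
E
```

```text
154 cent [546.6 355.1] len 161.0 wid 58.9 yaw 0.161 heelmid [ 0.2 -0.5 -0.4  1.1 -0.3 -2.2 -0.4] back pt [463.5 341.2]
132 cent [537.8 264.1] len 138.2 wid 54.9 yaw 0.126 heelmid [ 0.2  0.5  0.2  1.  -0.9 -0.9 -0.3] back pt [466.1 255.5]
176 cent [575.7 183.6] len 182.1 wid 64.8 yaw 0.168 heelmid [ 1.4  0.7  0.2  1.2 -0.3 -1.7  0.2] back pt [482.1 168.4]
110 cent [560.9  93.8] len 116.4 wid 49.6 yaw 0.157 heelmid [ 0.5  0.8  0.3  1.4 -0.4 -1.7  0.2] back pt [500.9  85.1]
sole tips [[471.2, 346.8], [468.1, 260.4], [476.7, 168.9], [504.5, 87.9]]
hole 154 [369.5 285.3] [ 529.4 -112.8  120.2]
hole 132 [419.  284.4] [ 534.2 -206.2  113.6]
hole 176 [460.1 272.2] [ 558.3 -280.5  126.8]
hole 110 [507.1 278.7] [ 550.  -375.8  107. ]
last tips [[492.9, -120.3], [1110.6, 669.2], [519.1, -288.5], [513.4, -372.8]]
rack rails [[661.0, 421.1], [708.6, 49.5], [685.3, -40.2], [732.5, -413.5]]
side tips [[487.9, -122.8], [494.7, -200.5], [512.1, -283.3], [523.6, -373.3]] [[464.4, 351.3], [472.9, 262.9], [476.1, 159.8], [501.9, 85.1]]
tin [[793.  78. 102.]] [[745. 166. 112.]
 [839.  -9. 112.]]
```

View pics/c1.png

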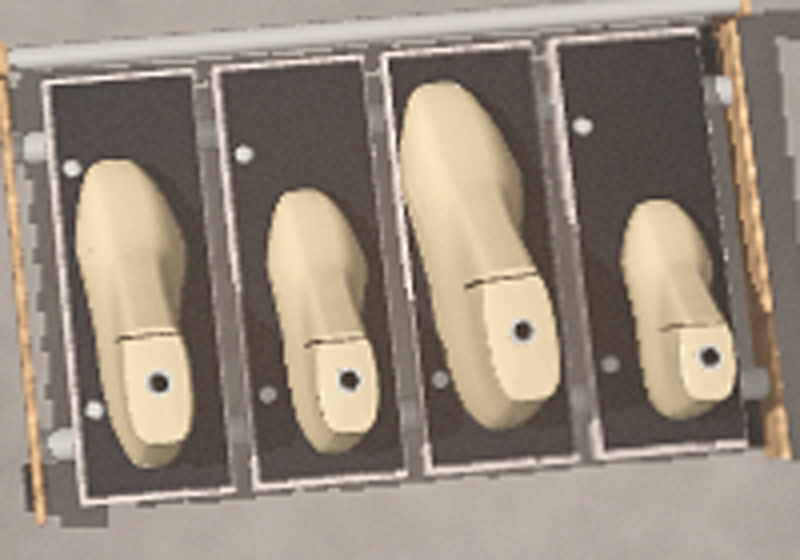

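The crop shows clean holes at full-image pixels of about (369.5,285.5), (417.2,285), (460.5,272.3) and (507.3,279). The soles' centre-line axes still need a check.

```bash
python3 - <<'E'
from h import *
im=cv2.imread('pics/top0.png'); hsv=cv2.cvtColor(im,cv2.COLOR_BGR2HSV)
print(onplane('top',[(417.2,285)],113.6).round(1))
W={154:63,132:58,176:68,110:52}
big=cv2.resize(im[190:330,90:290],None,fx=4,fy=4,interpolation=cv2.INTER_CUBIC); hb=cv2.cvtColor(big,cv2.COLOR_BGR2HSV)
m=((hb[...,1]>60)&(hb[...,2]>70)&(hb[...,0]<25)).astype(np.uint8)
n,lab,st,ce=cv2.connectedComponentsWithStats(m)
cs=[]
for k in range(1,n):
    if st[k,4]<8000 or st[k,2]>220: continue
    c=max(cv2.findContours((lab==k).astype(np.uint8),0,1)[0],key=len); cs.append((ce[k,0],c,k))
for (x,c,k),L in zip(sorted(cs,key=lambda a:a[0]),[154,132,176,110]):
    cv2.drawContours(big,[c],-1,(0,0,255),1)
    ys,xs=np.nonzero(lab==k); f=onplane('top',np.c_[(xs+.5)/4-.5+90,(ys+.5)/4-.5+190],58)[:,:2]
    C=f.mean(0); w,V=np.linalg.eigh(np.cov(f.T)); e=V[:,1]*np.sign(V[0,1]); a0=np.arctan2(e[1],e[0])
    print(L,C.round(1),'pyaw',a0.round(3),'area',len(f))
    for a in (0.06,.10,.14,.18,.22):
        Q=(f-C)@np.array([[np.cos(a),-np.sin(a)],[np.sin(a),np.cos(a)]])
        l=Q[:,0]-Q[:,0].min(); prof=[(round((Q[abs(l-t*L)<1.5,1].min()),1),round(Q[abs(l-t*L)<1.5,1].max(),1)) for t in (.08,.2,.35,.5,.7,.85)]
        print('  ',a,'len',np.ptp(Q[:,0]).round(1),'wid',np.ptp(Q[:,1]).round(1),prof)
cv2.imwrite('pics/c2.png',big)
E
```

```text
[[ 533.  -202.8  113.6]]
154 [546.3 354.7] pyaw 0.161 area 29992
   0.06 len 160.9 wid 62.1 [(np.float64(-24.4), np.float64(10.6)), (np.float64(-26.4), np.float64(16.1)), (np.float64(-25.9), np.float64(22.0)), (np.float64(-26.4), np.float64(25.1)), (np.float64(-29.8), np.float64(30.7)), (np.float64(-23.8), np.float64(32.3))]
   0.1 len 161.6 wid 61.2 [(np.float64(-21.6), np.float64(13.0)), (np.float64(-24.3), np.float64(17.7)), (np.float64(-24.2), np.float64(22.8)), (np.float64(-26.1), np.float64(24.9)), (np.float64(-30.8), np.float64(29.7)), (np.float64(-25.7), np.float64(30.4))]
   0.14 len 162.2 wid 60.9 [(np.float64(-19.3), np.float64(15.9)), (np.float64(-22.2), np.float64(19.3)), (np.float64(-23.1), np.float64(24.1)), (np.float64(-25.9), np.float64(24.9)), (np.float64(-31.7), np.float64(28.5)), (np.float64(-27.1), np.float64(28.3))]
   0.18 len 162.6 wid 60.5 [(np.float64(-16.5), np.float64(18.3)), (np.float64(-20.2), np.float64(21.4)), (np.float64(-22.0), np.float64(25.5)), (np.float64(-25.8), np.float64(25.3)), (np.float64(-32.6), np.float64(27.7)), (np.float64(-28.4), np.floa
[... 3620 characters left out ...]
, np.float64(18.7)), (np.float64(-19.2), np.float64(20.6)), (np.float64(-22.4), np.float64(21.3)), (np.float64(-27.1), np.float64(24.5)), (np.float64(-23.7), np.float64(24.0))]
   0.18 len 118.8 wid 51.8 [(np.float64(-13.7), np.float64(16.3)), (np.float64(-17.5), np.float64(19.8)), (np.float64(-18.4), np.float64(21.6)), (np.float64(-22.3), np.float64(21.5)), (np.float64(-27.7), np.float64(23.8)), (np.float64(-24.2), np.float64(23.3))]
   0.22 len 118.8 wid 52.0 [(np.float64(-11.7), np.float64(18.1)), (np.float64(-16.1), np.float64(21.4)), (np.float64(-17.6), np.float64(22.6)), (np.float64(-22.3), np.float64(21.5)), (np.float64(-28.3), np.float64(22.8)), (np.float64(-25.5), np.float64(22.2))]
```

View pics/c2.png

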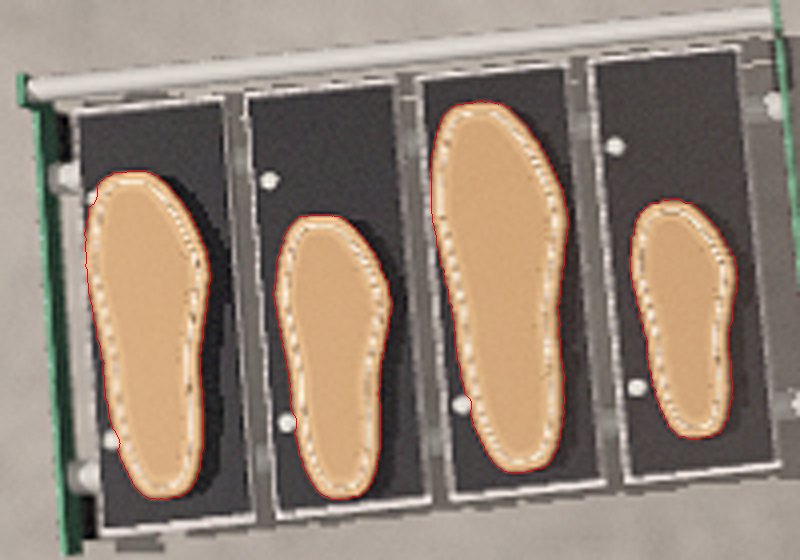

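```bash
cat > go.py <<'E'
# usage: go.py x y ztcp yaw : shift (mm) and turn (deg) in tool axes from current measured pose, several targets chained from same start
import sys, numpy as np
from plant import status
from scipy.spatial.transform import Rotation as R
o=status.get_obs(); M=R.from_rotvec(o['ee_rot']).as_matrix(); p=np.array(o['eef_pos'])
print('t',round(o['t'],2),'pos',p.round(1),'yawY',np.arctan2(M[1,1],M[0,1])-np.pi/2,'w',round(o['width'],1),'F',np.round(o['ft_force'],1),'ff',o['finger_force'])
for a in sys.argv[1:]:
    x,y,z,w=map(float,a.split(','))
    T=np.c_[[np.cos(w),np.sin(w),0],[-np.sin(w),np.cos(w),0],[0,0,1]]@np.diag([-1,1,-1])
    print(a,'shift',(M.T@(np.array([x,y,z])-p)).round(1),'turn',np.degrees(R.from_matrix(M.T@T).as_rotvec()).round(2))
E
python3 go.py 430,230,290,0.14 529.4,-112.8,240,0.15 533,-202.8,240,0.13
```

```text
t 2.1 pos [292.5 580.4 303.9] yawY -0.4667997658723684 w 85.4 F [-0.2 -0.8  0.3] ff 0.0
430,230,290,0.14 shift [-280.5 -251.1   13.9] turn [-1.000e-02 -0.000e+00 -3.477e+01]
529.4,-112.8,240,0.15 shift [-523.5 -512.4   63.9] turn [-1.000e-02 -0.000e+00 -3.534e+01]
533,-202.8,240,0.13 shift [-567.2 -591.2   64. ] turn [-1.000e-02 -0.000e+00 -3.419e+01]
```

```bash
python3 -m pendant '[[-0.02,-0.018,0,0,0,-4,0.062],[-0.05,-0.045,0,0,0,-8,0.062],[-0.085,-0.076,0.002,0,0,-12,0.062],[-0.12,-0.107,0.004,0,0,-16,0.062],[-0.155,-0.139,0.006,0,0,-20,0.062],[-0.19,-0.17,0.008,0,0,-24,0.062],[-0.225,-0.201,0.01,0,0,-28,0.062],[-0.25,-0.224,0.012,0,0,-32,0.062],[-0.27,-0.242,0.014,0,0,-34.8,0.062],[-0.2805,-0.251,0.014,0,0,-34.8,0.062]]' 70; python3 go.py 529.4,-112.8,220,0.15 529.4,-112.8,161,.15
```

```text
t: 3.1
eef_pos: [430.9, 227.5, 290.0]
ee_rot: [-0.217, 3.134, -0.0]
ft_force: [-0.0, 0.5, 0.7]
width: 62.4
finger_force: 0.0
t 3.1 pos [430.9 227.5 290. ] yawY 0.1382068816968116 w 62.4 F [-0.   0.5  0.7] ff 0.0
529.4,-112.8,220,0.15 shift [ -50.7 -350.7   70.1] turn [-0.01  0.01 -0.68]
529.4,-112.8,161,.15 shift [ -50.7 -350.6  129.1] turn [-0.01  0.01 -0.68]
```

```bash
python3 -m pendant '[[-0.003,-0.02,0,0,0,-0.2,0.062],[-0.009,-0.06,0.01,0,0,-0.7,0.062],[-0.015,-0.107,0.02,0,0,-0.7,0.062],[-0.022,-0.155,0.03,0,0,-0.7,0.062],[-0.029,-0.203,0.04,0,0,-0.7,0.062],[-0.036,-0.25,0.05,0,0,-0.7,0.062],[-0.043,-0.298,0.06,0,0,-0.7,0.062],[-0.049,-0.34,0.07,0,0,-0.7,0.062],[-0.0507,-0.3506,0.07,0,0,-0.7,0.062],[-0.0507,-0.3506,0.07,0,0,-0.7,0.062]]'; python3 go.py 529.4,-112.8,161,.15
python3 - <<'E'
from h import *
im=imaging.grab_frame('top')[:,:,::-1]; cv2.imwrite('pics/t1.png',cv2.resize(im[190:330,330:530],None,fx=4,fy=4,interpolation=2))
E
```

```text
t: 4.1
eef_pos: [529.7, -111.1, 219.7]
ee_rot: [0.234, -3.132, 0.001]
ft_force: [-0.0, 0.8, -0.2]
width: 62.1
finger_force: 0.0
t 4.1 pos [ 529.7 -111.1  219.7] yawY 0.14904466319144416 w 62.1 F [-0.   0.8 -0.2] ff 0.0
529.4,-112.8,161,.15 shift [ 0.5 -1.5 58.7] turn [-0.04 -0.04 -0.05]
```

View pics/t1.png

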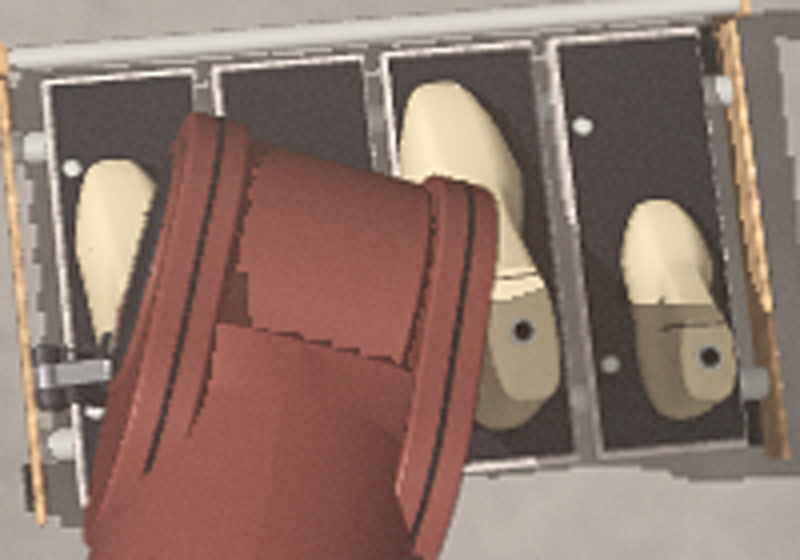

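The arm hides the last from above. Only the left finger shows, near crop pixel (75,375), and it is level with the hole row. I descend and grip.

```bash
python3 -m pendant '[[0.0005,-0.0015,0.01,0,0,0,0.062],[0.0005,-0.0015,0.025,0,0,0,0.062],[0.0005,-0.0015,0.04,0,0,0,0.062],[0.0005,-0.0015,0.053,0,0,0,0.062],[0.0005,-0.0015,0.0585,0,0,0,0.062],[0.0005,-0.0015,0.0585,0,0,0,0.04],[0.0005,-0.0015,0.0585,0,0,0,0.02],[0.0005,-0.0015,0.0585,0,0,0,0.015],[0.0005,-0.0015,0.0585,0,0,0,0.015],[0.0005,-0.0015,0.0585,0,0,0,0.015]]' 70
python3 go.py
python3 - <<'E'
from h import *
im=imaging.grab_frame('side')[:,:,::-1]; cv2.imwrite('pics/s1.png',cv2.resize(im[180:420,220:480],None,fx=2.4,fy=2.4,interpolation=2))
E
```

```text
t: 5.15
eef_pos: [529.5, -111.3, 162.1]
ee_rot: [-0.24, 3.131, 0.001]
ft_force: [-1.0, 2.3, 4.9]
width: 29.9
finger_force: 67.6
t 5.15 pos [ 529.5 -111.3  162.1] yawY 0.15300635381093253 w 29.9 F [-1.   2.3  4.9] ff 67.62217702835187
```

View pics/s1.png

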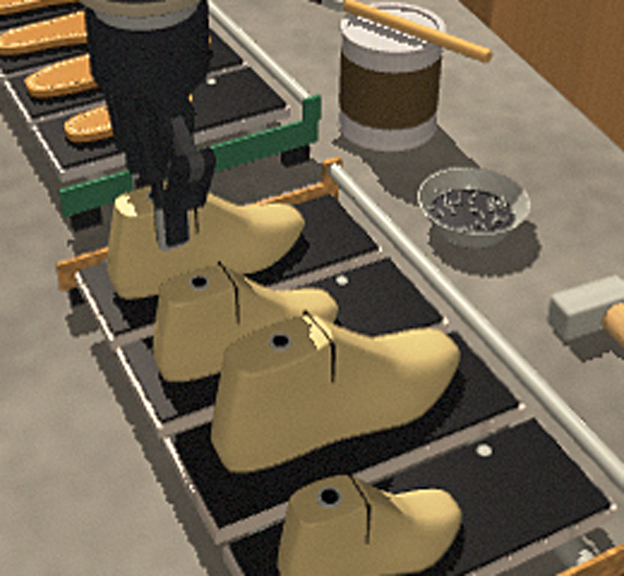

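The last is gripped at a 29.9 mm width, with the finger around crop pixel (180,210), at the hole as intended. I lift and carry it.

```bash
python3 go.py 529.5,-111.3,212,.15 504.1,348.3,212,.15 504.1,348.3,173,.15
python3 -m pendant '[[0,0,-0.01,0,0,0,0.015],[0,0,-0.025,0,0,0,0.015],[0,0,-0.04,0,0,0,0.015],[0,0,-0.05,0,0,0,0.015],[-0.002,0.015,-0.05,0,0,0,0.015],[-0.005,0.04,-0.05,0,0,0,0.015],[-0.008,0.075,-0.05,0,0,0,0.015],[-0.012,0.11,-0.05,0,0,0,0.015],[-0.015,0.145,-0.05,0,0,0,0.015],[-0.018,0.18,-0.05,0,0,0,0.015]]'; python3 go.py 504.1,348.3,212,.15
```

```text
t 5.2 pos [ 529.5 -111.3  162.1] yawY 0.15300322540122124 w 29.5 F [-0.1  2.4  6. ] ff 67.73123290804506
529.5,-111.3,212,.15 shift [ -0.    0.  -49.9] turn [0.02 0.07 0.17]
504.1,348.3,212,.15 shift [-45.  458.1 -49.7] turn [0.02 0.07 0.17]
504.1,348.3,173,.15 shift [-44.9 458.1 -10.7] turn [0.02 0.07 0.17]
t: 6.2
eef_pos: [519.3, 70.2, 212.2]
ee_rot: [-0.239, 3.132, 0.0]
ft_force: [0.4, -0.0, -2.1]
width: 29.3
finger_force: 67.2
t 6.2 pos [519.3  70.2 212.2] yawY 0.1523479873117295 w 29.3 F [ 0.4 -0.  -2.1] ff 67.15065670206968
504.1,348.3,212,.15 shift [-2.710e+01  2.771e+02  2.000e-01] turn [-0.    0.04  0.13]
```

```bash
python3 -m pendant '[[-0.0035,0.035,0,0,0,0,0.015],[-0.007,0.07,0,0,0,0,0.015],[-0.01,0.105,0,0,0,0,0.015],[-0.0135,0.14,0,0,0,0,0.015],[-0.017,0.175,0,0,0,0,0.015],[-0.021,0.21,0,0,0,0,0.015],[-0.024,0.245,0,0,0,0,0.015],[-0.0265,0.27,0,0,0,0,0.015],[-0.0271,0.2771,0,0,0,0,0.015],[-0.0271,0.2771,0,0,0,0,0.015]]'; python3 go.py 504.1,348.3,182,.15
python3 - <<'E'
from h import *
im=imaging.grab_frame('top')[:,:,::-1]; cv2.imwrite('pics/t2.png',cv2.resize(im[190:330,90:290],None,fx=4,fy=4,interpolation=2))
E
```

```text
t: 7.2
eef_pos: [503.8, 347.9, 211.5]
ee_rot: [0.242, -3.132, 0.001]
ft_force: [-0.0, -0.8, -1.4]
width: 29.3
finger_force: 67.2
t 7.2 pos [503.8 347.9 211.5] yawY 0.15448123667410907 w 29.3 F [-0.  -0.8 -1.4] ff 67.16301732703869
504.1,348.3,182,.15 shift [-0.4  0.3 29.5] turn [-0.02 -0.    0.26]
```

View pics/t2.png

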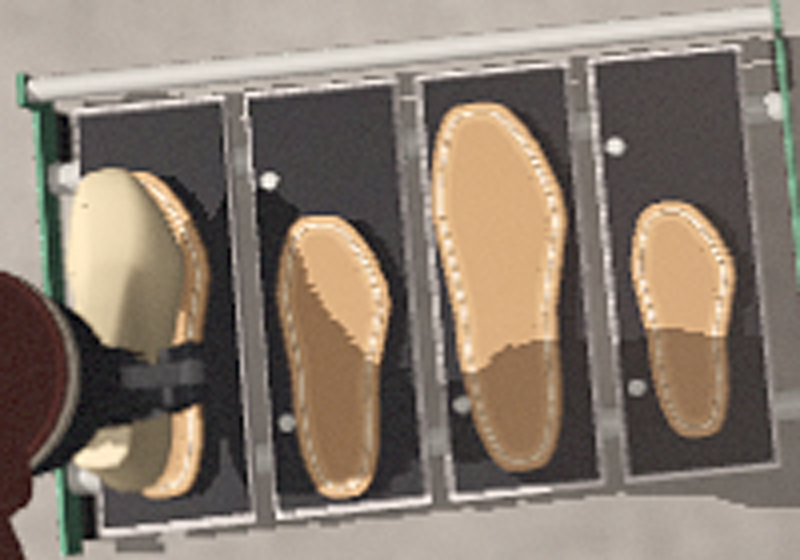

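The last hangs over the left sole with matching direction. Its offset to the left fits the parallax of its height. I lower it.

```bash
python3 -m pendant '[[-0.0002,0.0003,0.01,0,0,0.2,0.015],[-0.0002,0.0003,0.02,0,0,0.2,0.015],[-0.0002,0.0003,0.028,0,0,0.2,0.015],[-0.0002,0.0003,0.033,0,0,0.2,0.015],[-0.0002,0.0003,0.036,0,0,0.2,0.015],[-0.0002,0.0003,0.0375,0,0,0.2,0.015],[-0.0002,0.0003,0.0385,0,0,0.2,0.015],[-0.0002,0.0003,0.039,0,0,0.2,0.015],[-0.0002,0.0003,0.0395,0,0,0.2,0.015],[-0.0002,0.0003,0.0395,0,0,0.2,0.015]]'; python3 go.py
```

```text
t: 8.25
eef_pos: [504.4, 347.5, 172.1]
ee_rot: [-0.234, 3.132, 0.0]
ft_force: [0.7, -0.2, -2.3]
width: 29.4
finger_force: 67.3
t 8.25 pos [504.4 347.5 172.1] yawY 0.14939019212250293 w 29.4 F [ 0.7 -0.2 -2.3] ff 67.27755397845613
```

```bash
python3 -m pendant '[[0,0,0.0005,0,0,0,0.015],[0,0,0.001,0,0,0,0.015],[0,0,0.0015,0,0,0,0.015],[0,0,0.002,0,0,0,0.015],[0,0,0.002,0,0,0,0.015],[0,0,0.002,0,0,0,0.015],[0,0,0.002,0,0,0,0.015],[0,0,0.002,0,0,0,0.015],[0,0,0.002,0,0,0,0.015],[0,0,0.002,0,0,0,0.015]]'; python3 go.py
```

```text
t: 9.25
eef_pos: [504.4, 347.7, 171.9]
ee_rot: [-0.234, 3.132, 0.002]
ft_force: [-6.2, -2.6, 14.2]
width: 29.7
finger_force: 68.7
t 9.25 pos [504.4 347.7 171.9] yawY 0.1491663031215369 w 29.7 F [-6.2 -2.6 14.2] ff 68.73706019832753
```

```bash
python3 -m pendant '[[0,0,0.001,0,0,0,0.03],[0,0,0.001,0,0,0,0.045],[0,0,0.001,0,0,0,0.062],[0,0,0.001,0,0,0,0.062],[0,0,-0.006,0,0,0,0.062],[0,0,-0.018,0,0,0,0.062],[0,0,-0.035,0,0,0,0.062],[0,0,-0.055,0,0,0,0.062],[0,-0.02,-0.07,0,0,0,0.062],[0.004,-0.06,-0.075,0,0,0,0.062]]'; python3 go.py 533,-202.8,214,.13
```

```text
t: 10.25
eef_pos: [509.4, 289.5, 247.5]
ee_rot: [-0.241, 3.129, 0.004]
ft_force: [1.1, -0.6, -0.2]
width: 61.9
finger_force: 0.0
t 10.25 pos [509.4 289.5 247.5] yawY 0.153798659061545 w 61.9 F [ 1.1 -0.6 -0.2] ff 0.0
533,-202.8,214,.13 shift [  52.2 -490.2   32.2] turn [0.13 0.17 1.36]
```

```bash
python3 -m pendant '[[0.005,-0.045,0.003,0,0,0.4,0.062],[0.01,-0.09,0.006,0,0,0.8,0.062],[0.015,-0.135,0.009,0,0,1.2,0.062],[0.019,-0.18,0.012,0,0,1.4,0.062],[0.024,-0.225,0.015,0,0,1.4,0.062],[0.029,-0.27,0.018,0,0,1.4,0.062],[0.034,-0.315,0.021,0,0,1.4,0.062],[0.039,-0.36,0.024,0,0,1.4,0.062],[0.043,-0.4,0.027,0,0,1.4,0.062],[0.046,-0.43,0.03,0,0,1.4,0.062]]'; 
python3 - <<'E'
from h import *
im=imaging.grab_frame('top')[:,:,::-1]; cv2.imwrite('pics/t3.png',cv2.resize(im[190:330,90:290],None,fx=4,fy=4,interpolation=2))
im=imaging.grab_frame('side')[:,:,::-1]; cv2.imwrite('pics/s3.png',im)
E
python3 go.py 533,-202.8,205,.13 533,-202.8,154.5,.13
```

```text
t: 11.25
eef_pos: [526.9, -148.5, 215.9]
ee_rot: [-0.191, 3.135, -0.001]
ft_force: [-0.3, -0.4, 0.3]
width: 61.7
finger_force: 0.0
t 11.35 pos [ 526.4 -150.5  215.7] yawY 0.117371074360612 w 62.2 F [-1.1 -0.1  0.2] ff 0.0
533,-202.8,205,.13 shift [ -0.4 -52.7  10.8] turn [-0.11  0.02 -0.72]
533,-202.8,154.5,.13 shift [ -0.4 -52.6  61.3] turn [-0.11  0.02 -0.72]
```

View pics/t3.png

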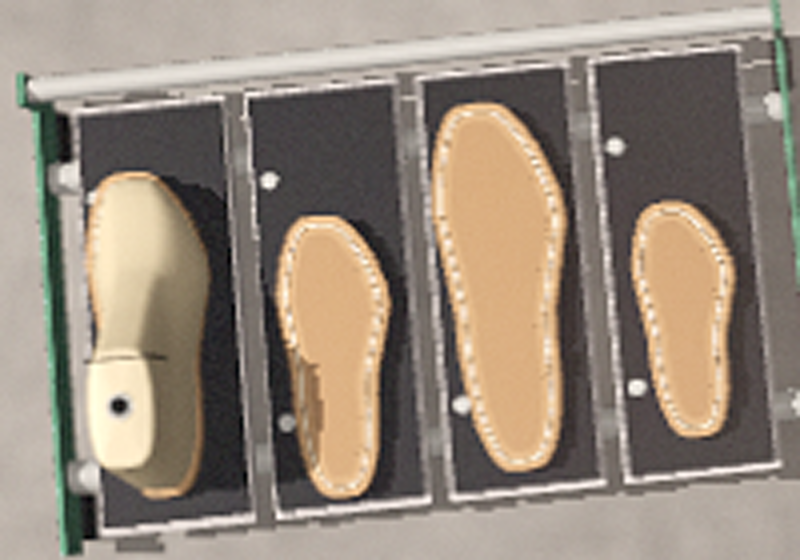

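The 154 last stands centred on its sole, with a thin rim all round, and the sole has not moved. The hole is at crop pixel (119,406). I check the hole position and continue with 132.

```bash
python3 - <<'E'
from h import *
print(onplane('top',[(90+119/4-.4,190+406/4-.4)],130.2))
E
python3 -m pendant '[[0,-0.02,0.003,0,0,-0.7,0.062],[0,-0.04,0.007,0,0,-0.7,0.062],[0,-0.052,0.012,0,0,-0.7,0.062],[0,-0.0527,0.022,0,0,-0.7,0.062],[0,-0.0527,0.035,0,0,-0.7,0.062],[0,-0.0527,0.05,0,0,-0.7,0.062],[0,-0.0527,0.058,0,0,-0.7,0.062],[0,-0.0527,0.061,0,0,-0.7,0.062],[0,-0.0527,0.061,0,0,-0.7,0.062],[0,-0.0527,0.061,0,0,-0.7,0.062]]'; python3 go.py 533,-202.8,154.5,.13
```

```text
[[504.46185679 345.6749622  130.2       ]]
t: 12.35
eef_pos: [534.5, -196.8, 154.3]
ee_rot: [-0.215, 3.134, -0.0]
ft_force: [0.1, 0.3, -0.2]
width: 61.8
finger_force: 0.0
t 12.35 pos [ 534.5 -196.8  154.3] yawY 0.13725881147642327 w 61.8 F [ 0.1  0.3 -0.2] ff 0.0
533,-202.8,154.5,.13 shift [ 2.3 -5.7 -0.2] turn [-0.01  0.03  0.42]
```

```bash
python3 -m pendant '[[0.0022,-0.0055,0,0,0,0.4,0.062],[0.0022,-0.0055,0,0,0,0.4,0.062],[0.0022,-0.0055,0,0,0,0.4,0.05],[0.0022,-0.0055,0,0,0,0.4,0.035],[0.0022,-0.0055,0,0,0,0.4,0.015],[0.0022,-0.0055,0,0,0,0.4,0.015],[0.0022,-0.0055,0,0,0,0.4,0.015],[0.0022,-0.0055,0,0,0,0.4,0.015],[0.0022,-0.0055,0,0,0,0.4,0.015],[0.0022,-0.0055,0,0,0,0.4,0.015]]'; python3 go.py 533,-202.8,205,.13 501.7,261.5,205,.125 501.7,261.5,166,.125
```

```text
t: 13.35
eef_pos: [533.0, -202.3, 154.3]
ee_rot: [-0.205, 3.135, 0.001]
ft_force: [-1.0, 2.5, 4.3]
width: 27.1
finger_force: 70.4
t 13.35 pos [ 533.  -202.3  154.3] yawY 0.1304947764162514 w 27.1 F [-1.   2.5  4.3] ff 70.3859850706067
533,-202.8,205,.13 shift [  0.1  -0.5 -50.7] turn [0.03 0.02 0.03]
501.7,261.5,205,.125 shift [-29.3 463.9 -50.5] turn [0.03 0.02 0.31]
501.7,261.5,166,.125 shift [-29.3 463.9 -11.5] turn [0.03 0.02 0.31]
```

```bash
python3 -m pendant '[[0,0,-0.01,0,0,0,0.015],[0,0,-0.025,0,0,0,0.015],[0,0,-0.04,0,0,0,0.015],[-0.001,0.01,-0.05,0,0,0,0.015],[-0.002,0.03,-0.05,0,0,0,0.015],[-0.004,0.06,-0.05,0,0,0,0.015],[-0.006,0.095,-0.05,0,0,0,0.015],[-0.008,0.13,-0.05,0,0,0,0.015],[-0.01,0.165,-0.05,0,0,0,0.015],[-0.013,0.2,-0.05,0,0,0,0.015]]' && python3 -m pendant '[[-0.002,0.035,0,0,0,0,0.015],[-0.004,0.07,0,0,0,0,0.015],[-0.007,0.105,0,0,0,0,0.015],[-0.009,0.14,0,0,0,0,0.015],[-0.011,0.175,0,0,0,0,0.015],[-0.013,0.21,0,0,0,0,0.015],[-0.015,0.24,0,0,0,0,0.015],[-0.016,0.26,0,0,0,0,0.015],[-0.0165,0.264,0,0,0,0,0.015],[-0.0165,0.264,0,0,0,0,0.015]]'; python3 go.py  501.7,261.5,164.3,.125
```

```text
t: 14.35
eef_pos: [519.4, -0.6, 204.9]
ee_rot: [-0.205, 3.134, 0.001]
ft_force: [0.7, 1.3, -1.6]
width: 27.2
finger_force: 69.7
t: 15.35
eef_pos: [501.5, 261.9, 204.3]
ee_rot: [-0.206, 3.135, -0.0]
ft_force: [0.2, -0.9, -1.7]
width: 27.3
finger_force: 69.8
t 15.35 pos [501.5 261.9 204.3] yawY 0.13156288218962864 w 27.3 F [ 0.2 -0.9 -1.7] ff 69.75182449161366
501.7,261.5,164.3,.125 shift [-0.1 -0.4 40. ] turn [-0.01  0.02  0.38]
```

Next I lower it to contact, 40.5 mm in all.

```bash
python3 -m pendant '[[0,-0.0003,0.01,0,0,0.3,0.015],[0,-0.0003,0.02,0,0,0.3,0.015],[0,-0.0003,0.029,0,0,0.3,0.015],[0,-0.0003,0.034,0,0,0.3,0.015],[0,-0.0003,0.037,0,0,0.3,0.015],[0,-0.0003,0.0385,0,0,0.3,0.015],[0,-0.0003,0.0395,0,0,0.3,0.015],[0,-0.0003,0.0405,0,0,0.3,0.015],[0,-0.0003,0.041,0,0,0.3,0.015],[0,-0.0003,0.041,0,0,0.3,0.015]]'; python3 go.py
```

```text
t: 16.35
eef_pos: [502.1, 261.0, 164.3]
ee_rot: [-0.196, 3.135, 0.001]
ft_force: [-4.8, -2.6, 11.1]
width: 27.3
finger_force: 71.4
t 16.35 pos [502.1 261.  164.3] yawY 0.12474612422809206 w 27.3 F [-4.8 -2.6 11.1] ff 71.39233881532846
```

```bash
python3 -m pendant '[[0,0,0,0,0,0,0.03],[0,0,0,0,0,0,0.045],[0,0,0,0,0,0,0.062],[0,0,0,0,0,0,0.062],[0,0,-0.006,0,0,0,0.062],[0,0,-0.018,0,0,0,0.062],[0,0,-0.035,0,0,0,0.062],[0,0,-0.055,0,0,0,0.062],[0,-0.02,-0.07,0,0,0,0.062],[0,-0.06,-0.075,0,0,0,0.062]]' >/dev/null;  python3 -m pendant '[[0,-0.045,0,0,0,0,0.062],[0,-0.09,0,0,0,0,0.062],[0,-0.135,0,0,0,0,0.062],[0,-0.18,0,0,0,0,0.062],[0,-0.225,0,0,0,0,0.062],[0,-0.27,0,0,0,0,0.062],[0,-0.315,0,0,0,0,0.062],[0,-0.36,0,0,0,0,0.062],[0,-0.39,0,0,0,0,0.062],[0,-0.4,0,0,0,0,0.062]]'; python3 go.py 558.3,-280.5,225,.15
python3 - <<'E'
from h import *
im=imaging.grab_frame('top')[:,:,::-1]; cv2.imwrite('pics/t4.png',cv2.resize(im[190:330,90:290],None,fx=4,fy=4,interpolation=2))
E
```

```text
t: 18.35
eef_pos: [558.1, -200.5, 239.0]
ee_rot: [-0.187, 3.135, -0.003]
ft_force: [0.0, -0.5, -0.2]
width: 61.9
finger_force: 0.0
t 18.35 pos [ 558.1 -200.5  239. ] yawY 0.11928252125475436 w 61.9 F [ 0.  -0.5 -0.2] ff 0.0
558.3,-280.5,225,.15 shift [  9.3 -79.4  14.2] turn [-0.11  0.03 -1.76]
```

View pics/t4.png

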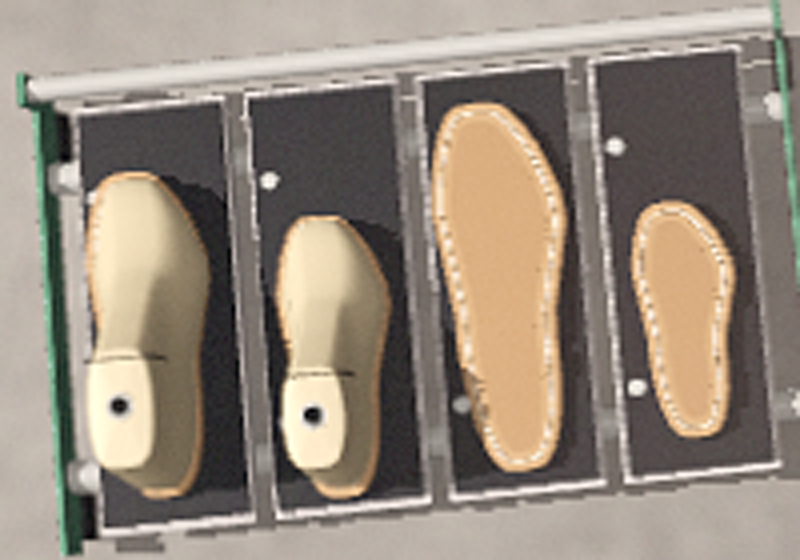

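Lasts 154 and 132 both sit well on their soles, with an even thin rim. The 132 hole is at crop pixel (312,415). Next is the 176.

```bash
python3 -m pendant '[[0.002,-0.03,0,0,0,-0.8,0.062],[0.006,-0.06,0.005,0,0,-1.8,0.062],[0.009,-0.079,0.01,0,0,-1.8,0.062],[0.009,-0.079,0.014,0,0,-1.8,0.062],[0.009,-0.079,0.014,0,0,-1.8,0.062],[0.009,-0.079,0.014,0,0,-1.8,0.062],[0.009,-0.079,0.014,0,0,-1.8,0.062],[0.009,-0.079,0.014,0,0,-1.8,0.062],[0.009,-0.079,0.014,0,0,-1.8,0.062],[0.009,-0.079,0.014,0,0,-1.8,0.062]]'; python3 go.py 558.3,-280.5,167.8,.15
```

```text
t: 19.4
eef_pos: [560.2, -274.7, 224.0]
ee_rot: [-0.246, 3.132, 0.0]
ft_force: [-0.1, 0.1, -0.6]
width: 61.9
finger_force: 0.0
t 19.4 pos [ 560.2 -274.7  224. ] yawY 0.15656258584722238 w 61.9 F [-0.1  0.1 -0.6] ff 0.0
558.3,-280.5,167.8,.15 shift [ 2.8 -5.4 56.2] turn [-0.    0.01  0.38]
```

```bash
python3 -m pendant '[[0.0028,-0.0054,0.005,0,0,0.3,0.062],[0.0028,-0.0054,0.02,0,0,0.3,0.062],[0.0028,-0.0054,0.04,0,0,0.3,0.062],[0.0028,-0.0054,0.052,0,0,0.3,0.062],[0.0028,-0.0054,0.056,0,0,0.3,0.062],[0.0028,-0.0054,0.056,0,0,0.3,0.045],[0.0028,-0.0054,0.056,0,0,0.3,0.015],[0.0028,-0.0054,0.056,0,0,0.3,0.015],[0.0028,-0.0054,0.056,0,0,0.3,0.015],[0.0028,-0.0054,0.056,0,0,0.3,0.015]]' 80; python3 go.py 558.3,-280.5,167.8,.15 528.5,177,218,.155
```

```text
t: 20.4
eef_pos: [558.7, -280.5, 168.8]
ee_rot: [-0.238, 3.131, 0.0]
ft_force: [-1.5, 3.9, 5.9]
width: 31.6
finger_force: 80.5
t 20.4 pos [ 558.7 -280.5  168.8] yawY 0.15141654957763095 w 31.6 F [-1.5  3.9  5.9] ff 80.47719072725158
558.3,-280.5,167.8,.15 shift [0.4 0.  1. ] turn [0.   0.07 0.08]
528.5,177,218,.155 shift [-39.3 456.8 -49.1] turn [ 0.    0.07 -0.21]
```

```bash
python3 -m pendant '[[0,0,-0.01,0,0,0,0.015],[0,0,-0.025,0,0,0,0.015],[0,0,-0.04,0,0,0,0.015],[-0.001,0.01,-0.05,0,0,0,0.015],[-0.003,0.03,-0.05,0,0,0,0.015],[-0.005,0.06,-0.05,0,0,0,0.015],[-0.008,0.095,-0.05,0,0,0,0.015],[-0.011,0.13,-0.05,0,0,0,0.015],[-0.014,0.165,-0.05,0,0,0,0.015],[-0.017,0.2,-0.05,0,0,0,0.015]]' && python3 -m pendant '[[-0.003,0.035,0,0,0,0,0.015],[-0.006,0.07,0,0,0,0,0.015],[-0.009,0.105,0,0,0,0,0.015],[-0.012,0.14,0,0,0,0,0.015],[-0.015,0.175,0,0,0,0,0.015],[-0.018,0.21,0,0,0,0,0.015],[-0.02,0.235,0,0,0,0,0.015],[-0.0215,0.252,0,0,0,0,0.015],[-0.022,0.2568,0,0,0,0,0.015],[-0.022,0.2568,0,0,0,0,0.015]]'; python3 go.py  528.5,177,178.8,.155
```

```text
t: 21.4
eef_pos: [544.6, -78.4, 218.7]
ee_rot: [-0.237, 3.132, 0.001]
ft_force: [0.0, -0.3, -3.0]
width: 31.6
finger_force: 79.8
t: 22.4
eef_pos: [528.0, 176.6, 218.1]
ee_rot: [-0.238, 3.132, -0.001]
ft_force: [0.7, -0.7, -3.0]
width: 31.8
finger_force: 79.8
t 22.4 pos [528.  176.6 218.1] yawY 0.15138224596398997 w 31.8 F [ 0.7 -0.7 -3. ] ff 79.77758643817651
528.5,177,178.8,.155 shift [-0.5  0.3 39.3] turn [-0.02  0.01 -0.21]
```

```bash
python3 -m pendant '[[-0.0004,0.0003,0.01,0,0,-0.2,0.015],[-0.0004,0.0003,0.02,0,0,-0.2,0.015],[-0.0004,0.0003,0.028,0,0,-0.2,0.015],[-0.0004,0.0003,0.033,0,0,-0.2,0.015],[-0.0004,0.0003,0.036,0,0,-0.2,0.015],[-0.0004,0.0003,0.0375,0,0,-0.2,0.015],[-0.0004,0.0003,0.0385,0,0,-0.2,0.015],[-0.0004,0.0003,0.0395,0,0,-0.2,0.015],[-0.0004,0.0003,0.0405,0,0,-0.2,0.015],[-0.0004,0.0003,0.0405,0,0,-0.2,0.015]]'; python3 go.py
```

```text
t: 23.4
eef_pos: [528.5, 177.2, 178.8]
ee_rot: [-0.243, 3.132, 0.001]
ft_force: [-5.7, -1.9, 9.0]
width: 31.5
finger_force: 81.4
t 23.4 pos [528.5 177.2 178.8] yawY 0.15456215220773983 w 31.5 F [-5.7 -1.9  9. ] ff 81.37899675231893
```

```bash
python3 -m pendant '[[0,0,0,0,0,0,0.03],[0,0,0,0,0,0,0.045],[0,0,0,0,0,0,0.062],[0,0,0,0,0,0,0.062],[0,0,-0.006,0,0,0,0.062],[0,0,-0.018,0,0,0,0.062],[0,0,-0.035,0,0,0,0.062],[0,0,-0.055,0,0,0,0.062],[0,-0.02,-0.07,0,0,0,0.062],[0,-0.06,-0.075,0,0,0,0.062]]' >/dev/null;  python3 -m pendant '[[0,-0.045,0,0,0,0,0.062],[0.005,-0.09,0,0,0,0,0.062],[0.01,-0.135,0,0,0,0,0.062],[0.015,-0.18,0,0,0,0,0.062],[0.02,-0.225,0,0,0,0,0.062],[0.025,-0.27,0.01,0,0,0,0.062],[0.03,-0.315,0.02,0,0,0,0.062],[0.035,-0.36,0.03,0,0,0,0.062],[0.04,-0.4,0.04,0,0,0,0.062],[0.043,-0.43,0.045,0,0,0,0.062]]'; python3 go.py 550,-375.8,200,.13
python3 - <<'E'
from h import *
im=imaging.grab_frame('top')[:,:,::-1]; cv2.imwrite('pics/t5.png',im[100:400,80:580])
E
```

```text
t: 25.4
eef_pos: [559.8, -317.6, 207.6]
ee_rot: [0.238, -3.132, 0.002]
ft_force: [0.9, -1.4, 0.2]
width: 61.9
finger_force: 0.0
t 25.4 pos [ 559.8 -317.6  207.6] yawY 0.15199895431158783 w 61.9 F [ 0.9 -1.4  0.2] ff 0.0
550,-375.8,200,.13 shift [ 18.5 -56.1   7.7] turn [-0.06 -0.04  1.26]
```

View pics/t5.png

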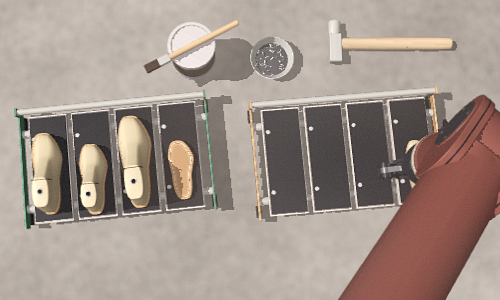

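Three lasts now stand on their soles, and the fourth sole, near (180,170) in the crop, is free. Next is the 110.

```bash
python3 -m pendant '[[0.008,-0.025,0,0,0,0.5,0.062],[0.016,-0.05,0.004,0,0,1,0.062],[0.0185,-0.056,0.008,0,0,1.2,0.062],[0.0185,-0.056,0.008,0,0,1.2,0.062],[0.0185,-0.056,0.008,0,0,1.2,0.062],[0.0185,-0.056,0.008,0,0,1.2,0.062],[0.0185,-0.056,0.008,0,0,1.2,0.062],[0.0185,-0.056,0.008,0,0,1.2,0.062],[0.0185,-0.056,0.008,0,0,1.2,0.062],[0.0185,-0.056,0.008,0,0,1.2,0.062]]'; python3 go.py 550,-375.8,148,.13
```

```text
t: 26.45
eef_pos: [551.7, -371.6, 199.5]
ee_rot: [-0.21, 3.135, 0.0]
ft_force: [0.6, 0.1, 0.2]
width: 62.2
finger_force: 0.0
t 26.45 pos [ 551.7 -371.6  199.5] yawY 0.1338721360372166 w 62.2 F [0.6 0.1 0.2] ff 0.0
550,-375.8,148,.13 shift [ 2.2 -3.9 51.5] turn [0.   0.   0.22]
```

```bash
python3 -m pendant '[[0.0022,-0.0039,0.005,0,0,0.2,0.062],[0.0022,-0.0039,0.02,0,0,0.2,0.062],[0.0022,-0.0039,0.036,0,0,0.2,0.062],[0.0022,-0.0039,0.047,0,0,0.2,0.062],[0.0022,-0.0039,0.051,0,0,0.2,0.062],[0.0022,-0.0039,0.051,0,0,0.2,0.045],[0.0022,-0.0039,0.051,0,0,0.2,0.015],[0.0022,-0.0039,0.051,0,0,0.2,0.015],[0.0022,-0.0039,0.051,0,0,0.2,0.015],[0.0022,-0.0039,0.051,0,0,0.2,0.015]]' 70; python3 go.py 550,-375.8,148,.13 530.9,90.8,198,.15
```

```text
t: 27.45
eef_pos: [550.2, -376.3, 149.1]
ee_rot: [-0.204, 3.134, -0.001]
ft_force: [-0.8, 0.1, 3.9]
width: 25.4
finger_force: 67.9
t 27.45 pos [ 550.2 -376.3  149.1] yawY 0.1301062271280502 w 25.4 F [-0.8  0.1  3.9] ff 67.92976156953955
550,-375.8,148,.13 shift [0.2 0.5 1.1] turn [-0.04  0.05  0.01]
530.9,90.8,198,.15 shift [-41.5 465.6 -49.2] turn [-0.04  0.05 -1.14]
```

```bash
python3 -m pendant '[[0,0,-0.01,0,0,0,0.015],[0,0,-0.025,0,0,0,0.015],[0,0,-0.04,0,0,0,0.015],[-0.001,0.01,-0.05,0,0,-0.4,0.015],[-0.003,0.03,-0.05,0,0,-0.8,0.015],[-0.005,0.06,-0.05,0,0,-1.1,0.015],[-0.008,0.095,-0.05,0,0,-1.1,0.015],[-0.011,0.13,-0.05,0,0,-1.1,0.015],[-0.014,0.165,-0.05,0,0,-1.1,0.015],[-0.017,0.2,-0.05,0,0,-1.1,0.015]]' >/dev/null && python3 -m pendant '[[-0.003,0.035,0,0,0,0,0.015],[-0.006,0.07,0,0,0,0,0.015],[-0.009,0.105,0,0,0,0,0.015],[-0.012,0.14,0,0,0,0,0.015],[-0.015,0.175,0,0,0,0,0.015],[-0.017,0.21,0,0,0,0,0.015],[-0.0185,0.24,0,0,0,0,0.015],[-0.0195,0.26,0,0,0,0,0.015],[-0.0195,0.265,0,0,0,0,0.015],[-0.0195,0.265,0,0,0,0,0.015]]'; python3 go.py 530.9,90.8,159.1,.15
```

```text
t: 29.45
eef_pos: [520.5, 90.1, 198.9]
ee_rot: [-0.237, 3.132, 0.0]
ft_force: [0.0, 0.4, -1.8]
width: 24.9
finger_force: 67.7
t 29.45 pos [520.5  90.1 198.9] yawY 0.15111175040944125 w 24.9 F [ 0.   0.4 -1.8] ff 67.65149905113503
530.9,90.8,159.1,.15 shift [-10.3  -0.9  39.8] turn [0.01 0.02 0.06]
```

```bash
python3 -m pendant '[[-0.006,-0.0005,0.002,0,0,0,0.015],[-0.0102,-0.0008,0.01,0,0,0,0.015],[-0.0102,-0.0008,0.022,0,0,0,0.015],[-0.0102,-0.0008,0.03,0,0,0,0.015],[-0.0102,-0.0008,0.035,0,0,0,0.015],[-0.0102,-0.0008,0.038,0,0,0,0.015],[-0.0102,-0.0008,0.0395,0,0,0,0.015],[-0.0102,-0.0008,0.0405,0,0,0,0.015],[-0.0102,-0.0008,0.041,0,0,0,0.015],[-0.0102,-0.0008,0.041,0,0,0,0.015]]'; python3 go.py 530.9,90.8,159.1,.15
```

```text
t: 30.45
eef_pos: [530.7, 89.9, 158.9]
ee_rot: [0.234, -3.132, -0.001]
ft_force: [-9.9, -2.5, 17.7]
width: 24.8
finger_force: 70.3
t 30.45 pos [530.7  89.9 158.9] yawY 0.14900645650758015 w 24.8 F [-9.9 -2.5 17.7] ff 70.3002217647736
530.9,90.8,159.1,.15 shift [-0.3  0.8 -0.2] turn [ 0.05 -0.05 -0.06]
```

```bash
python3 -m pendant '[[0,0,-0.0005,0,0,0,0.03],[0,0,-0.0005,0,0,0,0.045],[0,0,-0.0005,0,0,0,0.062],[0,0,-0.0005,0,0,0,0.062],[0,0,-0.006,0,0,0,0.062],[0,0,-0.018,0,0,0,0.062],[0,0,-0.035,0,0,0,0.062],[0,0,-0.055,0,0,0,0.062],[0,-0.02,-0.075,0,0,0,0.062],[0,-0.06,-0.09,0,0,0,0.062]]' >/dev/null;  python3 -m pendant '[[0,-0.045,0,0,0,0,0.062],[0.005,-0.09,0,0,0,0,0.062],[0.01,-0.135,0,0,0,0,0.062],[0.015,-0.18,0,0,0,0,0.062],[0.02,-0.225,0,0,0,0,0.062],[0.025,-0.27,0,0,0,0,0.062],[0.03,-0.29,0,0,0,0,0.062],[0.03,-0.3,0,0,0,0,0.062],[0.03,-0.3,0,0,0,0,0.062],[0.03,-0.3,0,0,0,0,0.062]]'
python3 - <<'E'
from h import *
im=imaging.grab_frame('top')[:,:,::-1]; cv2.imwrite('pics/t6.png',cv2.resize(im[190:330,90:290],None,fx=4,fy=4,interpolation=2))
im=imaging.grab_frame('side')[:,:,::-1]; cv2.imwrite('pics/s6.png',cv2.resize(im[120:300,180:420],None,fx=3,fy=3,interpolation=2))
E
```

```text
t: 32.45
eef_pos: [555.4, -268.6, 247.6]
ee_rot: [-0.237, 3.132, 0.001]
ft_force: [0.1, 0.8, -0.2]
width: 61.9
finger_force: 0.0
```

View pics/t6.png

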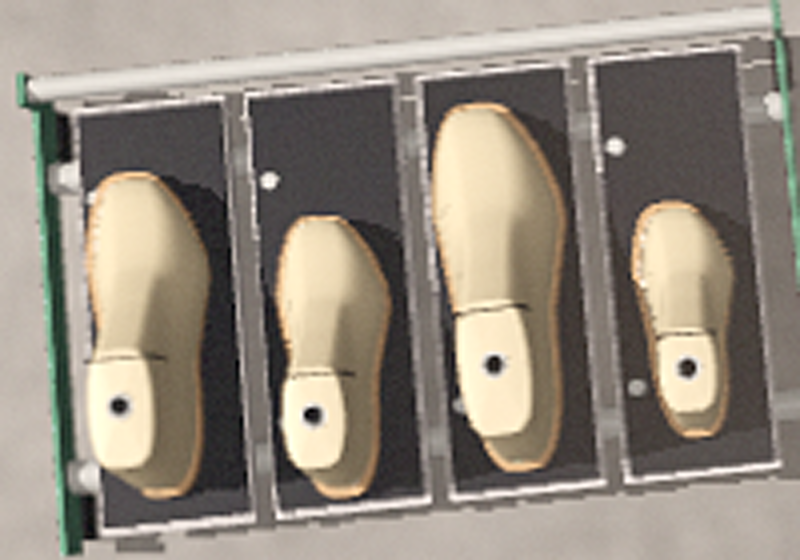

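View pics/s6.png

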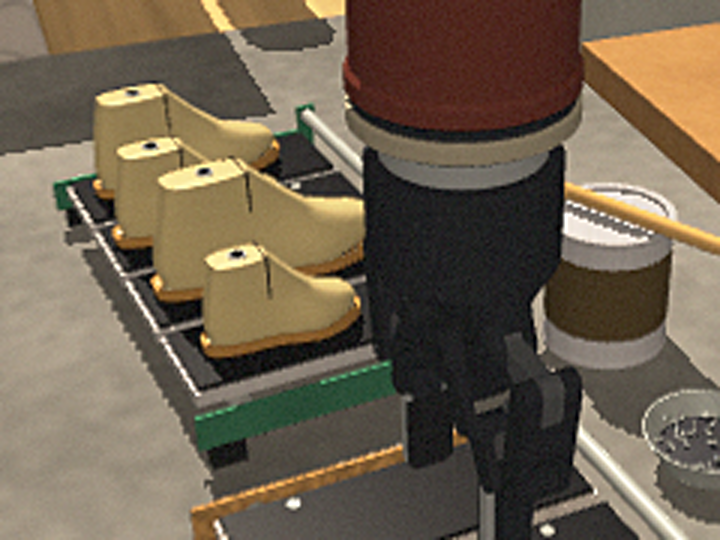

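All four lasts stand upright with thin, even rims of sole showing: holes at crop pixels (119,406), (312,415), (494,364) and (687,368). The gripper is clear of everything, so I hand the job in.

```bash
python3 -c "
from plant import job
print(job.finish_job())"
```

```text
the job is handed in; nothing more can be done
None
```

I handed the job in at about 32 s of the 112 s allowed; the last pictures show all four lasts upright on their own-size soles, with the soles, glue tin and tack dish in place, but no verdict came back.

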